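Load a planting tube against the stop of a drilling jig

ROBOT

A 7-joint arm with a two-finger parallel gripper is mounted at the origin on the work surface. World frame = base frame: x ahead of the robot, y to its left, z up, the work surface at z = 0. Lengths are in m, angles in rad, forces in N, time in s.
With the tool pointing down it reaches from about 0.35 to 0.9 m from the base axis. Payload 8.1 kg.
Tool frame: the origin (TCP) lies at the centre of the arm's flange, where the gripper is bolted on; the fingertips stand 178 mm ahead of it and the grasp point (between the pads) lies 159 mm ahead of it; z points along the fingers, y is the direction in which the jaws open and shut (so a half turn about z gives the same grasp; the last joint's range is limited). The gripper opens to 92 mm and grips with 3 to 60 N. Pads are 19 mm wide; open, the fingers measure 130 mm over their backs; the gripper's body (75 mm by 190 mm) begins 47 mm behind the grasp point.
Start: joints at [1.246, 0.434, 0.025, 1.573, -0.012, 1.134, -0.075], TCP at [0.137, -0.61, 0.405] pointing down, gripper open.
Joint ranges: [-2.62, 2.62], [-0.44, 2.09], [-1.27, 1.32], [0.08, 2.57], [-1.32, 4.46], [0.12, 2], [-2.74, 2.74]. Speed limits (rad/s): [2.22, 2.22, 3.01, 3.01, 3.14, 3.14, 3.14].

INTERFACE

Orientations are given as a rotation vector (axis times angle).
In Python, from cell import arm gives the robot as it stands. The module is installed in compiled form; this text tells all that it offers.
- The arm moves only by the tool move_arm, never from a script. Its argument "steps" is a list of rows, each a list of 4 numbers: the shift along the tool's x, y, z in mm, then the turn about the tool's z in rad. In form: [[x, y, z, twist], ...]. A call has 1 to 20 rows; each row is the pose to reach, as a shift and turn from the pose commanded when the call began, along the tool's axes at that moment; what a row does not reach only later rows make up. A row lasts 1/8 s, in which the tool goes at most 62.5 mm and 10.7 degrees, less where a joint would pass 70% of its speed; a pose out of reach is approached as far as the arm can. A call with a gripper value outside its range is refused whole. "grip" is the finger opening in mm, from 0 to 91.8, set as the call begins (left out, the last holds). The fingers move at their own pace and stop on an object; "grip_force" is the grip in N (left out, the last holds). Time passes only in rows, so rows that repeat a pose let the fingers close. It gives the time, the measured TCP pose, the force and the opening at its end, in the units of the state.
- arm.observe(): the state, without advancing time (a new reading comes with each control period).
- arm.get_image(name): name is "side" or "top"; returns the picture (384x512x3 uint8, red, green, blue); there is no depth.
- arm.camera_info(name): a dict with "mtx" (3x3 intrinsics, pixels), "pose" (4x4, takes a point from camera to world coordinates). Camera axes: x right, y down, z forward; pixel columns grow to the right and rows downward; lengths in m; the calibration is good to about 2 mm. A picture is of the moment at which its call begins. camera_info takes no time and is no camera call.
- arm.sign_off(): hands the job in, once; it reports no verdict.
The state is a dict: "clock": time; "joints": joint angles; "dq": joint speeds; "joint_efforts": joint torques, N m; "position": TCP position; "ee_rot": TCP orientation; "force": force on the tool from outside, world axes, zero at the start; "ft_torque": the same for the moment, N m; "width": opening from 0.0 (shut) to 1.0 (fully open).
Only numpy, scipy, OpenCV 4.12 (cv2) and the standard library are available. Lean on these libraries where they do the work, as an engineer would, in place of code of your own. Each camera call takes 0.05 s, during which the arm holds its last target.

TASK

Take the cream planting tube off its grey rest, lay it in the open blue V-groove of the drilling jig, and push it along the groove, through under the green drill bridge, until its end touches the brass stop screw. The screw's setting is not known, so feel for it: push gently, never harder than 20 N on the screw, and leave the tube lying in the groove against the screw, let go. Do not disturb the other things on the bench.

Things in the scene. Friction and masses are not known exactly. Their poses are not given: they have to be found in the camera images.
- tube_center (a point): Centre of the cream planting tube to be loaded: round, 40 mm in diameter, 150 mm long, about 0.09 kg, both flat ends closed by pink caps (push anywhere on them), ends alike. Its x axis runs along the tube, roll arbitrary. It starts lying level on the grey rest, axis 46 mm above the bench. There and in the groove, fingertips beside it may go 10 mm below its axis without touching the V walls.
- rest: Grey fixed rest, base 120 x 70 x 10 mm, with two V saddles 20 mm wide, 80 mm apart; the tube lies along its x axis. The origin is on the bench under its centre. z up.
- jig: Fixed drilling jig: grey base 310 x 95 x 10 mm with a blue 90-degree V-groove along its x axis, open on top, from x = -190 to +45 mm. Origin: on the bench, on the groove's centre line, at the entry face of the green bridge; +x is the direction of pushing, z up. A tube in the groove has its axis at y = 0, 46 mm above the bench; the groove walls end 11 mm below that axis.
- bridge (a point): Centre of the green drill bridge's top face, 84 mm above the bench (a brass bush on it reaches 90 mm); axes as the jig's. The bridge is an arch over the groove, x = 0 to 20 mm in the jig's frame, with 68 mm between its posts and 6 mm of room above the tube, so the tube gets under it only by sliding along the groove, which takes less than 2.5 N.
- stop_block (a point): Top centre (68 mm up) of the green block, x = 90 to 110 mm in the jig's frame, 44 mm wide. It carries the stop screw: a rigid brass dome-tipped rod (dome 16 mm across) on the tube's axis line, pointing to the jig's -x. By the day's setting the tip stands anywhere from x = 40 to 66 mm in the jig's frame; not measured: feel for it. Meeting it faster than 15 mm/s gives sharp force peaks.
- pot: Small terracotta pot, 82 mm across the rim, 72 mm high, standing loose; leave alone. Origin under its centre.
- seedling_tube: Upright cream tube with a seedling, 44 mm across, 90 mm high plus leaves, standing loose; leave alone. Origin under its centre.
- brush: Hand brush 200 mm long lying loose; leave alone. Origin under its middle.
- collar: Yellow ring, 60 mm across, 18 mm high, lying loose; leave alone. Origin under its centre.
Things that resemble listed ones, but are neither listed nor needed, are in the scene too. Leave any orange, red or turquoise look-alike of the part that bears tube_center alone.

How it is judged:
By the outcome, as a careful person would: the job done as asked, in the order asked, and still so for the second after the job is handed in, with the robot touching nothing.
It also fails if it takes over 64 s, if anything falls off the work surface, if the arm or the gripper's body presses on something with over 40 N, if the wrist force passes 120 N, or if a joint passes its speed limit or range.

## Working session

There is one attempt and no reset: what is moved stays moved. The work goes in short steps, Python scripts to look and compute and a tool call to move; the robot and the scene stay as the last step left them, time stands still between calls to the robot, and variables do not carry over. Pictures are saved under pics/ and viewed, and the job is handed in when it is done.

Besides the shell and the picture viewer there is one more tool, called after "Emit:" as a command line: name --pt "numbers of a row" for each row, then --argument value for the rest. move_arm: Moves the arm, as the interface text tells. Its arguments: {"type":"object","properties":{"steps":{"type":"array"},"grip":{"type":"number"},"grip_force":{"type":"number"}},"required":["steps"]}

```bash
mkdir -p pics; python3 - <<'E'
from cell import arm
import cv2
print(arm.observe())
for n in("top","side"):
    im=arm.get_image(n); cv2.imwrite(f"pics/{n}0.png",im[:,:,::-1]); c=arm.camera_info(n); print(c)
E
```

```text
{'clock': 0.0, 'joints': array([ 1.24638195,  0.43522458,  0.02496609,  1.57409995, -0.01162515,
        1.13396468, -0.07510045]), 'dq': array([-0.00120258, -0.00112714,  0.00027964, -0.00079472,  0.00157854,
        0.00045932,  0.00094437]), 'joint_efforts': array([-1.57033101e-03, -6.67862391e+01,  9.84345339e-01, -3.14457929e+01,
       -6.04927051e-02,  4.29895695e-02,  1.57472796e-04]), 'position': array([ 0.13742671, -0.60947056,  0.40394255]), 'ee_rot': array([-3.12078851e+00, -3.47426027e-01,  4.49350325e-04]), 'force': array([ 0.94542361, -0.03101671,  0.08544985]), 'ft_torque': array([-0.02770748, -0.06251046,  0.01077706]), 'width': 0.998834865921956}
{'mtx': array([[469.1802658 ,   0.        , 262.62256936],
       [  0.        , 469.1802658 , 196.34349905],
       [  0.        ,   0.        ,   1.        ]]), 'pose': array([[-0.0037304 , -0.98401081,  0.17806967,  0.26814695],
       [-0.99987669,  0.0063867 ,  0.01434627, -0.06932311],
       [-0.01525416, -0.17799419, -0.9839133 ,  1.61982975],
       [ 0.        ,  0.        ,  0.        ,  1.        ]])}
{'mtx': array([[380.43547365,   0.        , 257.83951158],
       [  0.        , 380.43547365, 190.55074833],
       [  0.        ,   0.        ,   1.        ]]), 'pose': array([[ 9.85723240e-01, -1.32754371e-01,  1.03566264e-01,
         4.35950363e-01],
       [-1.68373561e-01, -7.76482630e-01,  6.07227362e-01,
        -6.60074998e-01],
       [-1.94681157e-04, -6.15995944e-01, -7.87749300e-01,
         8.52918052e-01],
       [ 0.00000000e+00,  0.00000000e+00,  0.00000000e+00,
         1.00000000e+00]])}
```

View pics/top0.png

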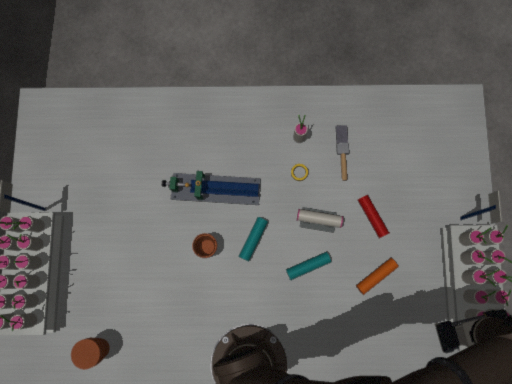

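View pics/side0.png

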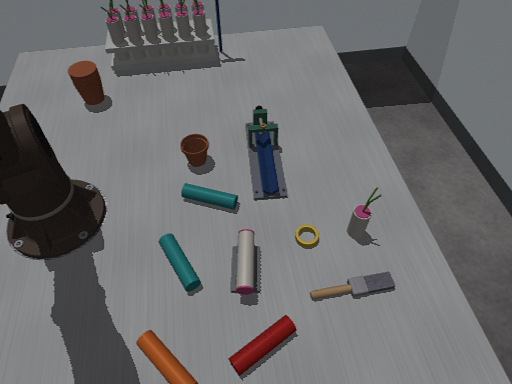

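```bash
cat > h.py <<'E'
import cv2,numpy as np
from cell import arm
def ray(n,uv,z):
    c=arm.camera_info(n);K=c['mtx'];P=c['pose']
    uv=np.atleast_2d(np.array(uv,float))
    d=np.c_[uv,np.ones(len(uv))]@np.linalg.inv(K).T@P[:3,:3].T
    o=P[:3,3]; return o+d*((z-o[2])/d[:,2])[:,None]
def proj(n,p):
    c=arm.camera_info(n);K=c['mtx'];P=c['pose']
    q=(np.atleast_2d(p)-P[:3,3])@P[:3,:3]@K.T
    return q[:,:2]/q[:,2:]
E
python3 - <<'E'
import cv2
t=cv2.imread('pics/top0.png');s=cv2.imread('pics/side0.png')
a=cv2.resize(t[160:250,155:355],None,fx=4,fy=4,interpolation=cv2.INTER_CUBIC)
cv2.imwrite('pics/tc.png',a)
a=cv2.resize(s[95:305,170:300],None,fx=2.8,fy=2.8,interpolation=cv2.INTER_CUBIC)
cv2.imwrite('pics/sc.png',a)
E
```

```text
(no output)
```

View pics/tc.png

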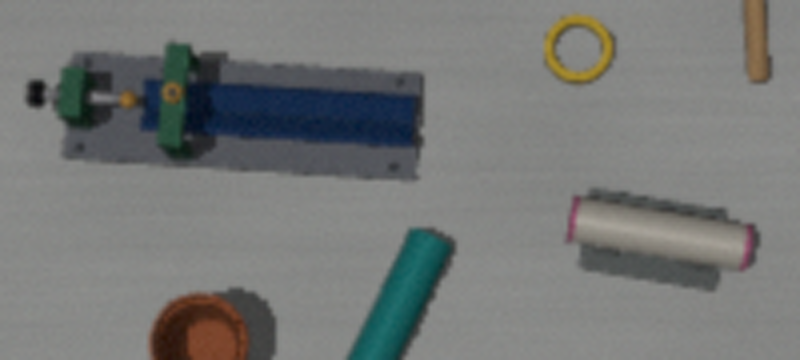

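View pics/sc.png

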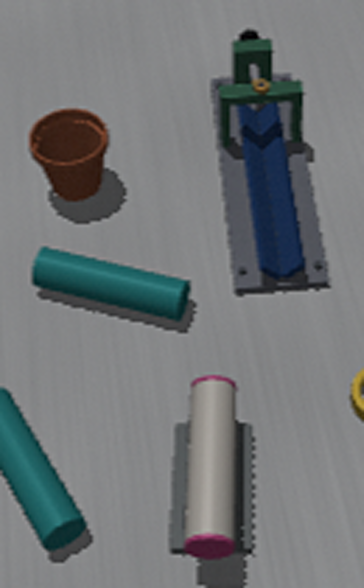

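```bash
cat > m.py <<'E'
from h import *
t=cv2.imread('pics/top0.png');hsv=cv2.cvtColor(t,cv2.COLOR_BGR2HSV)
def roi(m,x0,x1,y0,y1):
    o=np.zeros_like(m);o[y0:y1,x0:x1]=m[y0:y1,x0:x1];return o
def big(m):
    c,_=cv2.findContours(m,0,cv2.CHAIN_APPROX_NONE);return max(c,key=cv2.contourArea)
def axis(n,m,z):
    ys,xs=np.nonzero(m);p=ray(n,np.c_[xs,ys],z)[:,:2]
    r=cv2.minAreaRect(p.astype(np.float32)*1000);return r,cv2.boxPoints(r).round(1)
# tube: bright or pink
m=(((hsv[...,2]>150)&(hsv[...,1]<60))|((hsv[...,0]>150)&(hsv[...,0]<178)&(hsv[...,1]>60))).astype(np.uint8)
m=roi(m,293,350,203,232);print('tube',m.sum(),axis('top',m,.046))
b=((hsv[...,0]>105)&(hsv[...,0]<130)&(hsv[...,1]>120)).astype(np.uint8);b=roi(b,170,265,170,210)
print('blue',b.sum(),axis('top',b,.035))
g=((hsv[...,0]>55)&(hsv[...,0]<90)&(hsv[...,1]>60)).astype(np.uint8);g=roi(g,160,215,165,205)
n,l,st,ce=cv2.connectedComponentsWithStats(g);print(st,ce)
for i in range(1,n):
    if st[i,4]>15: print('green',axis('top',(l==i).astype(np.uint8),.084),axis('top',(l==i).astype(np.uint8),.068))
br=((hsv[...,0]>12)&(hsv[...,0]<28)&(hsv[...,1]>100)).astype(np.uint8);br=roi(br,170,215,170,205)
n,l,st,ce=cv2.connectedComponentsWithStats(br);print(st,ce);print(ray('top',ce[1:],.046),ray('top',ce[1:],.09))
vis=t.copy();vis[m>0]=(0,0,255);vis[b>0]=(255,255,0);vis[g>0]=(0,255,0);vis[br>0]=(0,255,255)
cv2.imwrite('pics/mask.png',cv2.resize(vis[160:250,155:355],None,fx=4,fy=4,interpolation=0))
# base corners from crop
cc=np.array([[72,52],[424,73],[417,180],[62,158]])/4+[155,160]-.375
print('base',ray('top',cc,.01).round(4))
E
python3 m.py
```

```text
tube 158 (((479.14306640625, -238.63653564453125), (154.39356994628906, 34.845611572265625), 80.3319091796875), array([[ 449. , -311.8],
       [ 483.4, -317.7],
       [ 509.3, -165.5],
       [ 474.9, -159.6]], dtype=float32))
blue 716 (((586.1939086914062, 86.43234252929688), (232.6907958984375, 44.10346984863281), 86.64451599121094), array([[557.4, -28.4],
       [601.4, -31. ],
       [615. , 201.3],
       [571. , 203.9]], dtype=float32))
[[     0      0    512    384 196350]
 [   196    171      9     11     66]
 [   169    177     10     15    105]
 [   194    184      9     15     87]] [[255.58825567 191.5092437 ]
 [199.5        175.54545455]
 [173.5047619  183.86666667]
 [197.75862069 191.95402299]]
green (((616.9716796875, 163.26736450195312), (27.130422592163086, 34.41669464111328), 89.57889556884766), array([[599.7, 149.8],
       [634.1, 149.6],
       [634.3, 176.7],
       [599.9, 177. ]], dtype=float32)) (((620.6057739257812, 165.69044494628906), (27.412975311279297, 34.77529525756836), 89.57949829101562), array([[603.1, 152.1],
       [637.9, 151.9],
       [638.1, 
[... 667 characters left out ...]
7. , 185.3]], dtype=float32)) (((567.49609375, 172.5709991455078), (48.344451904296875, 26.369733810424805), 5.434279441833496), array([[542.2, 183.4],
       [544.7, 157.2],
       [592.8, 161.7],
       [590.3, 188. ]], dtype=float32))
[[     0      0    512    384 196579]
 [   196    181      5      5     17]
 [   185    183      4      4     12]] [[255.50920495 191.50118273]
 [197.76470588 182.76470588]
 [186.5        184.5       ]]
[[0.60182085 0.17623146 0.046     ]
 [0.59600236 0.21486965 0.046     ]] [[0.59249223 0.16936642 0.09      ]
 [0.58683641 0.20692439 0.09      ]]
base [[ 0.6466  0.2716  0.01  ]
 [ 0.6255 -0.0391  0.01  ]
 [ 0.5303 -0.0327  0.01  ]
 [ 0.5517  0.2774  0.01  ]]
```

View pics/mask.png

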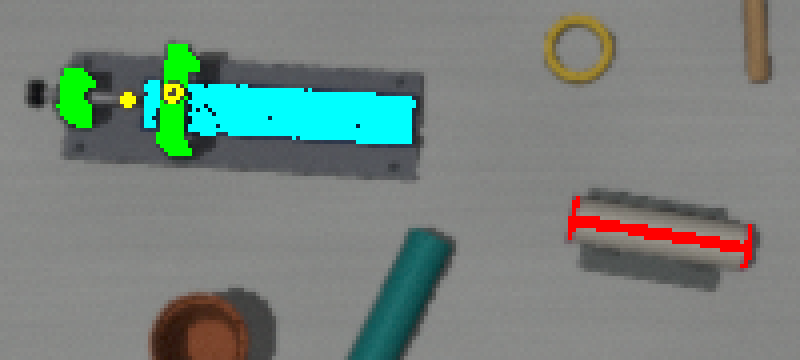

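```bash
cat >> m.py <<'E'
print('-----')
print(t[217,300:345:6].tolist(), t[208:232,320].tolist())
k=(((hsv[...,0]>140)&(hsv[...,0]<178)&(hsv[...,1]>50))).astype(np.uint8);k=roi(k,293,350,203,235)
lab=cv2.cvtColor(t,cv2.COLOR_BGR2LAB).astype(int)
m=((lab[...,2]>lab[160:240,270:290,2].mean()+2.5)&(hsv[...,2]>75)).astype(np.uint8)|k;m=roi(m,293,350,203,232)
m=cv2.morphologyEx(m,cv2.MORPH_CLOSE,np.ones((3,3),np.uint8))
n,l,st,ce=cv2.connectedComponentsWithStats(m);i=1+np.argmax(st[1:,4]);m=(l==i).astype(np.uint8)
print(st[i]);print('tube',axis('top',m,.046))
s=cv2.imread('pics/side0.png');hs=cv2.cvtColor(s,cv2.COLOR_BGR2HSV)
k2=((hs[...,0]>140)&(hs[...,0]<178)&(hs[...,1]>60)).astype(np.uint8);k2=roi(k2,225,270,220,300)
n,l,st,ce=cv2.connectedComponentsWithStats(k2);print(st,ce)
print('side caps',ray('side',ce[1:],.046))
vis=t.copy();vis[m>0]=(0,0,255)
cv2.imwrite('pics/mask2.png',cv2.resize(vis[195:240,285:355],None,fx=8,fy=8,interpolation=0))
cc=np.array([[590,188],[727,210],[714,291],[580,267]])/4+[155,160]-.375
r=ray('top',cc,.01);print('rest base',r.round(4),r.mean(0))
E
python3 m.py | sed -n '/-----/,$p'
```

```text
-----
[[128, 137, 142], [142, 150, 156], [152, 161, 166], [147, 156, 161], [136, 144, 147], [124, 134, 136], [116, 124, 129], [76, 57, 104]] [[132, 134, 133], [121, 122, 122], [83, 82, 82], [75, 77, 74], [64, 66, 67], [94, 101, 104], [113, 120, 124], [124, 133, 137], [134, 142, 145], [141, 151, 155], [151, 160, 164], [143, 151, 156], [134, 143, 146], [123, 131, 135], [115, 124, 128], [99, 107, 109], [83, 86, 88], [82, 84, 79], [79, 81, 77], [81, 82, 79], [82, 83, 78], [82, 84, 80], [90, 91, 90], [131, 133, 132]]
[297 209  47  19 495]
tube (((477.3673095703125, -239.0873565673828), (155.88088989257812, 38.05207824707031), 80.27638244628906), array([[ 445.5, -312.7],
       [ 483. , -319.1],
       [ 509.3, -165.5],
       [ 471.8, -159.1]], dtype=float32))
[[     0      0    512    384 196444]
 [   238    229     16      4     26]
 [   235    285     19     10    138]] [[255.5091171  191.42584146]
 [245.53846154 230.19230769]
 [244.39855072 289.77536232]]
side caps [[ 0.49075396 -0.1564091   0.046     ]
 [ 0.46497628 -0.31068338  0.046     ]]
rest base [[ 0.5224 -0.1828  0.01  ]
 [ 0.5024 -0.3007  0.01  ]
 [ 0.4323 -0.2873  0.01  ]
 [ 0.4536 -0.1729  0.01  ]] [ 0.47765213 -0.23591699  0.01      ]
```

```bash
ls pics
```

```text
mask.png
mask2.png
sc.png
side0.png
tc.png
top0.png
```

View pics/mask2.png

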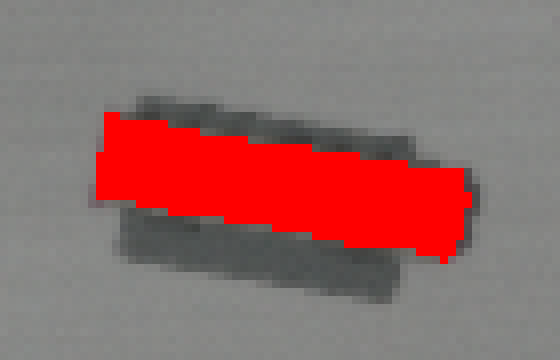

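```bash
cat > go.py <<'E'
import sys
from h import *
from scipy.spatial.transform import Rotation as R
TUBE=np.array([.4775,-.237]);TA=80.3
JO=np.array([.5913,.1592]);JA=86.08
ju=np.array([np.cos(np.radians(JA)),np.sin(np.radians(JA))])
def jig(x,y=0): return JO+x*ju+y*np.array([-ju[1],ju[0]])
def rel(xy,z,yaw_y):
    """tool-frame shift mm and twist; yaw_y = wanted world heading (deg) of tool y"""
    s=arm.observe();M=R.from_rotvec(s['ee_rot']).as_matrix()
    d=M.T@(np.r_[xy,z]-s['position'])*1000
    cur=np.degrees(np.arctan2(M[1,1],M[0,1]));e=(yaw_y-cur+90)%180-90
    print('clock',s['clock'],'pos',s['position'].round(4),'yaw_y',cur.round(2),'F',s['force'].round(2),'w',s['width'],'j',s['joints'].round(2))
    print('shift',d.round(1),'twist',round(-np.radians(e),4),'tilt',(M[:,2]).round(4))
E
python3 -c "
from go import *
rel(TUBE,.300,TA-90);rel(TUBE,.216,TA-90);print(proj('top',[[.72,-.15,.1]]),ray('top',[[302,130]],.09))"
```

```text
clock 0.1 pos [ 0.1374 -0.6095  0.404 ] yaw_y -77.3 F [ 0.22 -0.66 -0.48] w 1.0002535270939916 j [ 1.25  0.44  0.02  1.57 -0.01  1.13 -0.08]
shift [ 413.7 -288.4  104.4] twist -1.1798 tilt [-4.0e-04  1.4e-03 -1.0e+00]
clock 0.1 pos [ 0.1374 -0.6095  0.404 ] yaw_y -77.3 F [ 0.22 -0.66 -0.48] w 1.0002535270939916 j [ 1.25  0.44  0.02  1.57 -0.01  1.13 -0.08]
shift [ 413.7 -288.3  188.4] twist -1.1798 tilt [-4.0e-04  1.4e-03 -1.0e+00]
[[293.06284698 144.3143422 ]] [[ 0.77313504 -0.18162667  0.09      ]]
```

Emit:
move_arm --pt "41 -29 5 -0.11" --pt "83 -58 15 -0.23" --pt "124 -87 25 -0.35" --pt "165 -115 35 -0.47" --pt "207 -144 45 -0.59" --pt "248 -173 55 -0.71" --pt "290 -202 65 -0.83" --pt "331 -231 80 -0.95" --pt "372 -260 95 -1.07" --pt "414 -288 104 -1.18" --pt "414 -288 104 -1.18" --pt "414 -288 104 -1.18" --grip 91.8

```text
clock: 1.6
position: [0.4777, -0.238, 0.3004]
ee_rot: [-2.401, -2.025, 0.001]
force: [-1.0, 0.1, 0.6]
width: 0.999
```

```bash
python3 -c "
from go import *
rel(TUBE,.216,TA-90)
im=arm.get_image('top');cv2.imwrite('pics/t1.png',cv2.resize(im[150:280,240:400,::-1],None,fx=4,fy=4))"
```

```text
clock 1.6 pos [ 0.4777 -0.238   0.3004] yaw_y -9.72 F [-1.01  0.14  0.6 ] w 0.99919264356982 j [ 0.65  0.44 -0.38  1.9   0.21  0.85 -0.01]
shift [ 1.  -0.2 84.4] twist -0.0003 tilt [-0.0011 -0.     -1.    ]
```

View pics/t1.png

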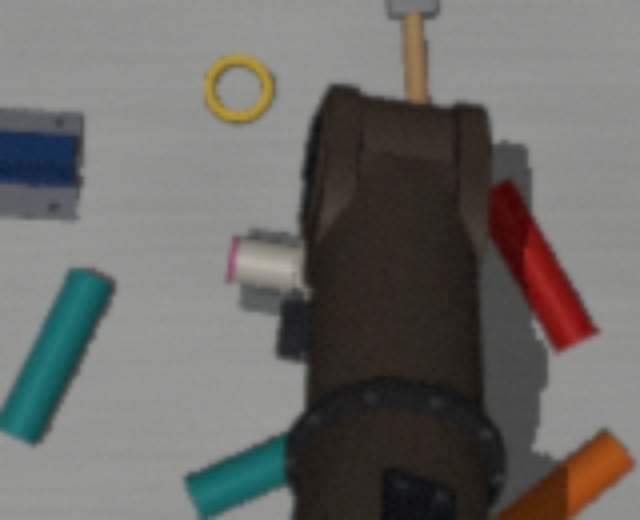

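```bash
python3 -c "
from go import *
print(ray('top',[[330,255],[329,262],[318,254]],.03))"
```

```text
[[ 0.35409637 -0.27183532  0.03      ]
 [ 0.33079892 -0.26780872  0.03      ]
 [ 0.35762179 -0.2316603   0.03      ]]
```

Teal is 55 mm from the finger; clear. Descend and grip.

Emit:
move_arm --pt "1 0 20 0" --pt "1 0 40 0" --pt "1 0 58 0" --pt "1 0 72 0" --pt "1 0 80 0" --pt "1 0 84 0" --pt "1 0 84 0"

```text
clock: 2.52
position: [0.4782, -0.2368, 0.2168]
ee_rot: [2.401, 2.026, 0.0]
force: [0.4, -0.3, 1.1]
width: 1.002
```

Emit:
move_arm --pt "0 0 0 0" --pt "0 0 0 0" --pt "0 0 0 0" --pt "0 0 0 0" --pt "0 0 0 0" --pt "0 0 0 0" --pt "0 0 0 0" --pt "0 0 0 0" --grip 30 --grip_force 15

```text
clock: 3.52
position: [0.4779, -0.2367, 0.2167]
ee_rot: [-2.401, -2.025, 0.001]
force: [-2.8, 0.9, 2.4]
width: 0.43
```

```bash
python3 -c "
from go import *
rel(TUBE,.280,TA-90)
im=arm.get_image('side');cv2.imwrite('pics/s1.png',cv2.resize(im[100:384,100:400,::-1],None,fx=2,fy=2))"
```

```text
clock 3.525 pos [ 0.4779 -0.2367  0.2167] yaw_y -9.69 F [-2.84  0.86  2.35] w 0.42983057829881377 j [ 0.61  0.55 -0.34  1.97  0.28  0.67 -0.08]
shift [ -0.4  -0.4 -63.3] twist 0.0001 tilt [-7.e-04  1.e-04 -1.e+00]
```

View pics/s1.png

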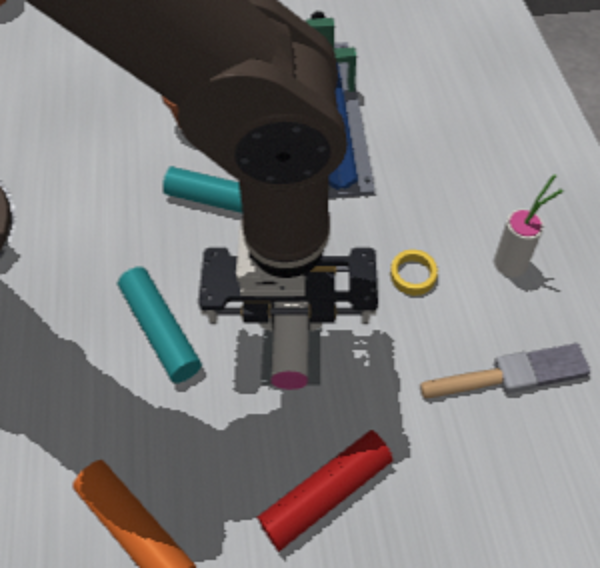

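Emit:
move_arm --pt "0 0 -8 0" --pt "0 0 -25 0" --pt "0 0 -45 0" --pt "0 0 -65 0" --pt "0 0 -75 0" --pt "0 0 -75 0"

```text
clock: 4.32
position: [0.4784, -0.2368, 0.2928]
ee_rot: [2.4, 2.025, 0.001]
force: [0.2, 0.4, -0.7]
width: 0.433
```

```bash
python3 -c "
from go import *
rel(jig(-.1),.290,JA-90);print(jig(-.1))
im=arm.get_image('side');cv2.imwrite('pics/s2.png',cv2.resize(im[100:384,100:400,::-1],None,fx=2,fy=2))"
```

```text
clock 4.325 pos [ 0.4784 -0.2368  0.2928] yaw_y -9.7 F [ 0.18  0.35 -0.73] w 0.43250651227697295 j [ 0.64  0.44 -0.38  1.9   0.22  0.83 -0.02]
shift [309.9  54.6   2.7] twist -0.1008 tilt [ 1.9e-03 -9.0e-04 -1.0e+00]
[0.58446365 0.05943395]
```

View pics/s2.png

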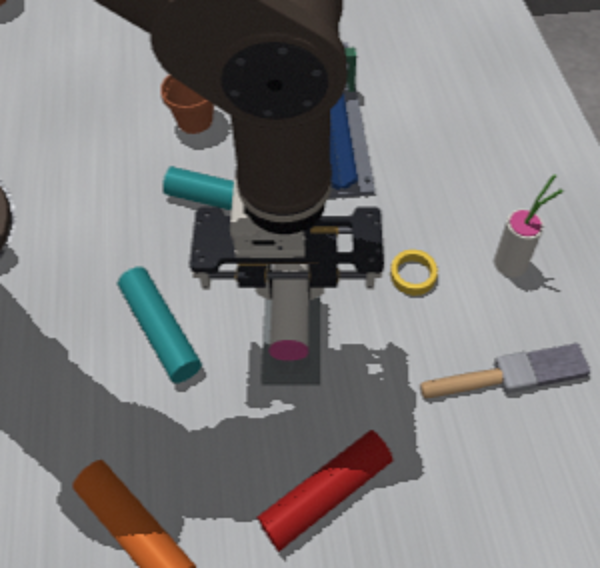

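Emit:
move_arm --pt "15 3 0 0" --pt "45 8 0 -0.01" --pt "80 14 0 -0.03" --pt "115 20 0 -0.05" --pt "150 26 0 -0.07" --pt "185 33 0 -0.08" --pt "220 39 0 -0.09" --pt "255 45 0 -0.1" --pt "285 50 0 -0.1" --pt "303 53 0 -0.1" --pt "310 55 0 -0.1" --pt "310 55 0 -0.1" --pt "310 55 0 -0.1"

```text
clock: 6.0
position: [0.5844, 0.0582, 0.2916]
ee_rot: [2.298, 2.141, -0.001]
force: [-0.4, 0.3, -2.1]
width: 0.433
```

```bash
python3 -c "
from go import *
rel(jig(-.1),.2165,JA-90)
im=arm.get_image('side');cv2.imwrite('pics/s3.png',cv2.resize(im[80:240,150:370,::-1],None,fx=3,fy=3))
im=arm.get_image('top');cv2.imwrite('pics/t3.png',cv2.resize(im[130:250,140:320,::-1],None,fx=4,fy=4))"
```

```text
clock 6.0 pos [0.5844 0.0582 0.2916] yaw_y -4.06 F [-0.43  0.31 -2.11] w 0.4331505196016671 j [ 0.11  0.53 -0.42  1.77  0.27  0.9  -0.51]
shift [ 1.3  0.  75.1] twist -0.0024 tilt [-4.e-04 -9.e-04 -1.e+00]
```

View pics/s3.png

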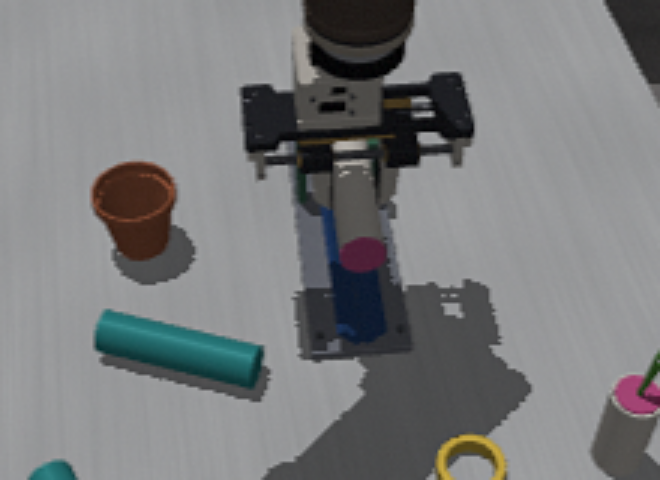

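View pics/t3.png

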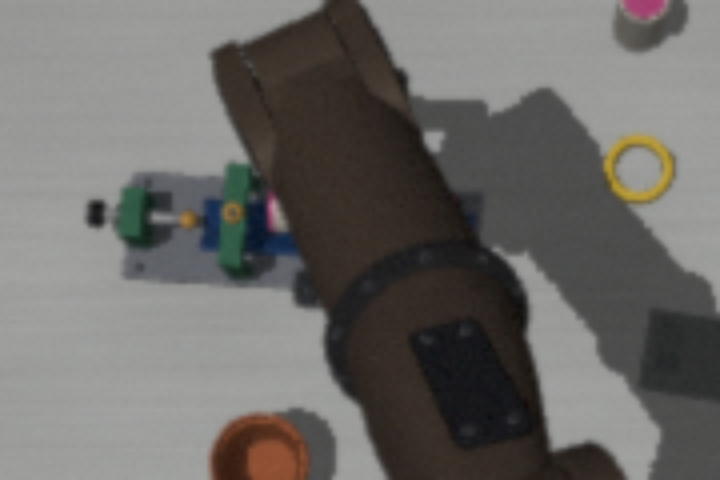

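```bash
python3 -c "
from go import *
for n,p in(('top',(140+268/4,130+212/4)),('side',(150+363/3,80+254/3))):
  q=ray(n,p,.121)[0,:2]-JO;print(n,q@ju,q@[-ju[1],ju[0]])"
```

```text
top -0.025328480510413802 0.004655906967617559
side -0.1776220959851503 -0.0007537295714440627
```

Emit:
move_arm --pt "1 0 15 0" --pt "1 0 32 0" --pt "1 0 48 0" --pt "1 0 60 0" --pt "1 0 66 0" --pt "1 0 69 0" --pt "1 0 71 0" --pt "1 0 73 0" --pt "1 0 73 0"

```text
clock: 7.22
position: [0.5847, 0.0606, 0.2188]
ee_rot: [2.297, 2.143, 0.0]
force: [-0.3, 0.3, -1.3]
width: 0.43
```

```bash
python3 -c "
from go import *
rel(jig(-.1),.2165,JA-90)
im=arm.get_image('side');cv2.imwrite('pics/s4.png',cv2.resize(im[80:240,150:370,::-1],None,fx=3,fy=3))"
```

```text
clock 7.225 pos [0.5847 0.0606 0.2188] yaw_y -3.96 F [-0.26  0.35 -1.3 ] w 0.43037434392970175 j [ 0.08  0.62 -0.39  1.83  0.33  0.76 -0.56]
shift [-1.2 -0.1  2.3] twist -0.0007 tilt [ 3.e-04 -0.e+00 -1.e+00]
```

View pics/s4.png

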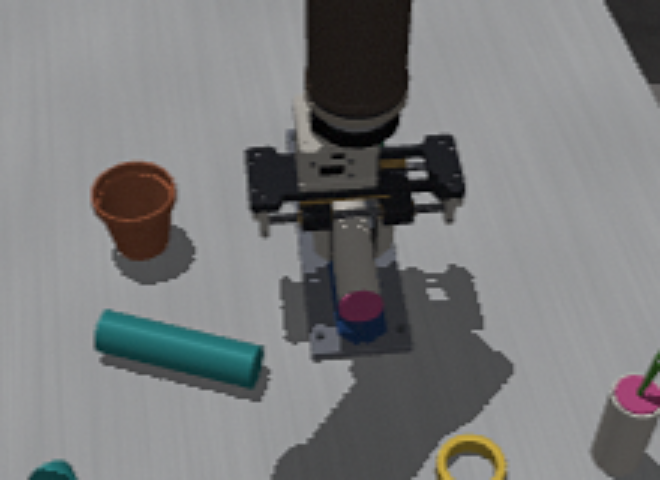

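Emit:
move_arm --pt "0 0 1 0" --pt "0 0 1.5 0" --pt "0 0 2 0" --pt "0 0 2 0"

```text
clock: 7.78
position: [0.5847, 0.0606, 0.2168]
ee_rot: [2.297, 2.143, 0.0]
force: [-1.1, -1.2, 1.0]
width: 0.431
```

Emit:
move_arm --pt "0 0 0 0" --pt "0 0 0 0" --pt "0 0 0 0" --pt "0 0 0 0" --pt "0 0 0 0" --pt "0 0 0 0" --grip 80

```text
clock: 8.52
position: [0.5846, 0.0606, 0.2167]
ee_rot: [2.297, 2.143, -0.0]
force: [-0.4, 0.1, 0.8]
width: 0.874
```

Emit:
move_arm --pt "0 0 -8 0" --pt "0 0 -25 0" --pt "0 0 -45 0" --pt "-20 0 -55 0" --pt "-50 0 -60 0" --pt "-85 0 -60 0" --pt "-110 0 -60 0" --pt "-125 0 -60 0" --pt "-125 0 -60 0"

```text
clock: 9.65
position: [0.576, -0.0649, 0.2773]
ee_rot: [2.298, 2.141, 0.0]
force: [-0.3, 0.8, 0.4]
width: 0.871
```

```bash
python3 -c "
from go import *
rel(jig(-.195),.216,JA-90)
im=arm.get_image('side');cv2.imwrite('pics/s5.png',cv2.resize(im[80:240,150:370,::-1],None,fx=3,fy=3))
im=arm.get_image('top');cv2.imwrite('pics/t5.png',cv2.resize(im[130:250,140:320,::-1],None,fx=4,fy=4))"
```

```text
clock 9.65 pos [ 0.576  -0.0649  0.2773] yaw_y -4.05 F [-0.27  0.81  0.41] w 0.8706859827673407 j [ 0.31  0.54 -0.42  1.8   0.28  0.86 -0.3 ]
shift [29.6 -0.2 61.3] twist -0.0023 tilt [ 7.e-04 -3.e-04 -1.e+00]
```

View pics/s5.png

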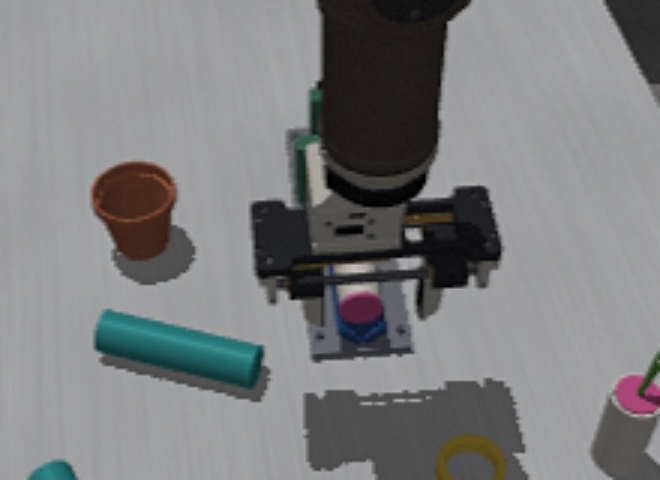

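View pics/t5.png

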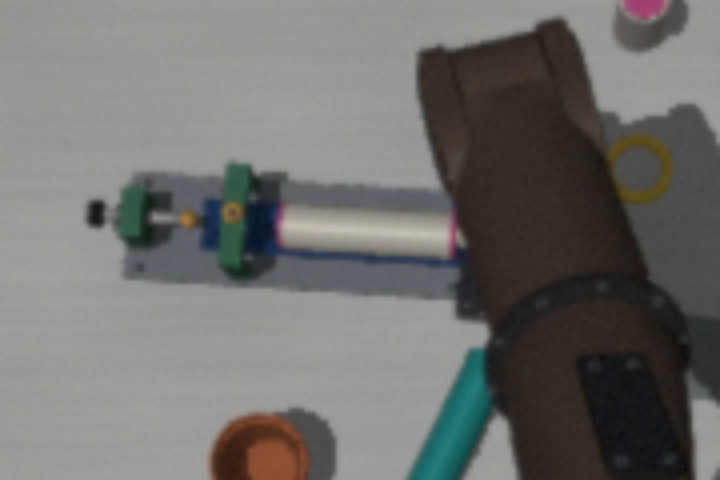

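Emit:
move_arm --pt "0 0 0 0" --pt "0 0 0 0" --pt "0 0 0 0" --pt "0 0 10 0" --pt "0 0 25 0" --pt "0 0 40 0" --pt "0 0 52 0" --pt "0 0 58 0" --pt "0 0 59 0" --pt "0 0 59 0" --grip 0

```text
clock: 11.0
position: [0.5762, -0.0641, 0.218]
ee_rot: [2.296, 2.143, 0.001]
force: [0.3, 0.1, -0.5]
width: 0.002
```

```bash
python3 -c "
from go import *
rel(jig(-.195),.218,JA-90)
for p in((280,226),(456,237),(188,219)):
  q=ray('top',(140+p[0]/4-.4,130+p[1]/4-.4),.046)[0,:2]-JO;print(q@ju,q@[-ju[1],ju[0]])
im=arm.get_image('side');cv2.imwrite('pics/s6.png',cv2.resize(im[80:240,150:370,::-1],None,fx=3,fy=3))"
```

```text
clock 11.0 pos [ 0.5762 -0.0641  0.218 ] yaw_y -3.96 F [ 0.33  0.14 -0.49] w 0.002315359428431299 j [ 0.29  0.61 -0.38  1.85  0.32  0.74 -0.34]
shift [28.8 -0.2 -0. ] twist -0.0006 tilt [ 5.e-04 -0.e+00 -1.e+00]
-0.023928767785268645 -0.00018968644556936046
-0.17522724548689136 9.558307134402568e-05
0.055566431197038524 -0.001430545504756857
```

View pics/s6.png

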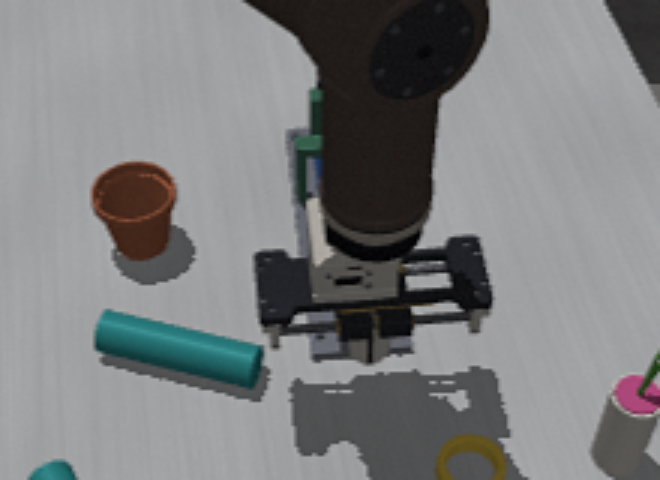

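Emit:
move_arm --pt "5 0 0 0" --pt "12 0 0 0" --pt "19 0 0 0" --pt "25 0 0 0" --pt "29 0 0 0" --pt "31 0 0 0" --pt "33 0 0 0" --pt "35 0 0 0" --pt "37 0 0 0" --pt "39 0 0 0" --pt "41 0 0 0" --pt "43 0 0 0" --pt "45 0 0 0" --pt "47 0 0 0" --pt "49 0 0 0" --pt "51 0 0 0" --pt "53 0 0 0" --pt "55 0 0 0" --pt "57 0 0 0" --pt "59 0 0 0"

```text
clock: 13.55
position: [0.5801, -0.0051, 0.2177]
ee_rot: [2.297, 2.143, 0.0]
force: [0.7, -1.3, -0.3]
width: 0.004
```

```bash
python3 -c "
from go import *
rel(jig(-.165),.218,JA-90)
im=arm.get_image('top');cv2.imwrite('pics/t7.png',cv2.resize(im[130:250,140:320,::-1],None,fx=4,fy=4))"
```

```text
clock 13.55 pos [ 0.5801 -0.0051  0.2177] yaw_y -3.95 F [ 0.74 -1.25 -0.27] w 0.0035700327390478202 j [ 0.18  0.61 -0.38  1.85  0.32  0.74 -0.44]
shift [-0.3 -0.  -0.3] twist -0.0006 tilt [ 0.  0. -1.]
```

View pics/t7.png

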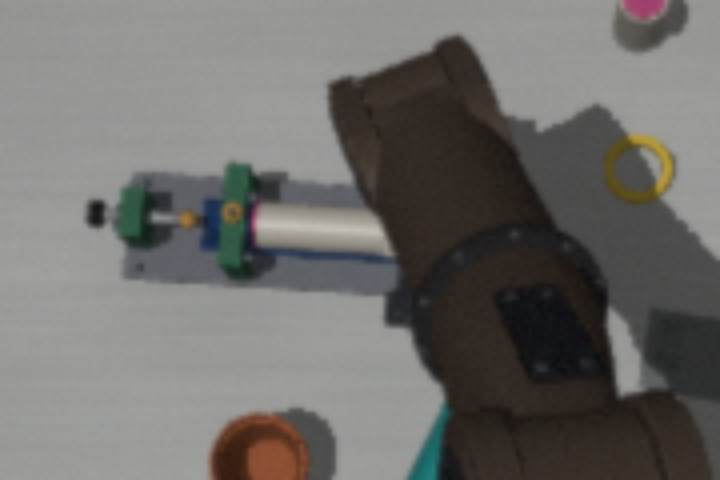

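Emit:
move_arm --pt "1.8 0 0 0" --pt "3.6 0 0 0" --pt "5.4 0 0 0" --pt "7.2 0 0 0" --pt "9 0 0 0" --pt "10.8 0 0 0" --pt "12.6 0 0 0" --pt "14.4 0 0 0" --pt "16.2 0 0 0" --pt "18 0 0 0" --pt "19.8 0 0 0" --pt "21.6 0 0 0" --pt "23.4 0 0 0" --pt "25.2 0 0 0" --pt "27 0 0 0" --pt "28.8 0 0 0" --pt "30.6 0 0 0" --pt "32.4 0 0 0" --pt "34 0 0 0" --pt "35 0 0 0"

```text
clock: 16.1
position: [0.5825, 0.0298, 0.2177]
ee_rot: [2.297, 2.143, 0.0]
force: [-0.7, -2.7, 1.2]
width: 0.007
```

```bash
python3 -c "
from go import *
rel(jig(-.130),.218,JA-90)
im=arm.get_image('top');cv2.imwrite('pics/t8.png',cv2.resize(im[160:210,150:230,::-1],None,fx=8,fy=8,interpolation=cv2.INTER_CUBIC))"
```

```text
clock 16.1 pos [0.5825 0.0298 0.2177] yaw_y -3.96 F [-0.69 -2.75  1.21] w 0.007194851029619595 j [ 0.12  0.62 -0.38  1.84  0.32  0.75 -0.5 ]
shift [-0.3 -0.1 -0.3] twist -0.0006 tilt [ 1.e-04  0.e+00 -1.e+00]
```

View pics/t8.png

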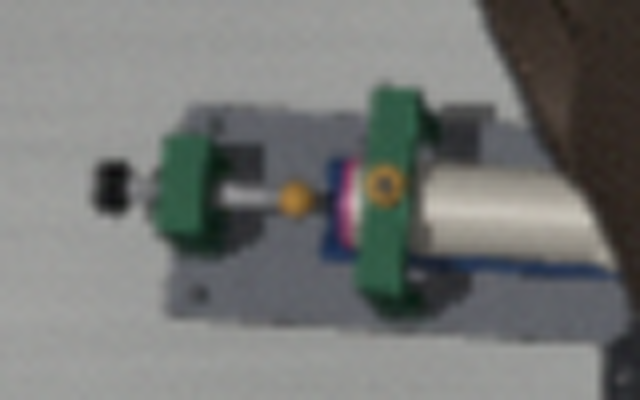

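Emit:
move_arm --pt "1 0 0 0" --pt "2 0 0 0" --pt "3 0 0 0" --pt "4 0 0 0" --pt "5 0 0 0" --pt "6 0 0 0"

```text
clock: 16.9
position: [0.5829, 0.0357, 0.2177]
ee_rot: [2.297, 2.143, 0.0]
force: [-0.5, -2.4, 1.4]
width: 0.004
```

Emit:
move_arm --pt "0.5 0 0 0" --pt "1 0 0 0" --pt "1.5 0 0 0" --pt "2 0 0 0"

```text
clock: 17.4
position: [0.583, 0.0376, 0.2177]
ee_rot: [2.297, 2.143, -0.0]
force: [-0.3, -1.5, 1.1]
width: 0.006
```

Emit:
move_arm --pt "0.5 0 0 0" --pt "1 0 0 0"

```text
clock: 17.65
position: [0.5831, 0.0387, 0.2177]
ee_rot: [2.297, 2.143, -0.0]
force: [-0.2, -2.3, 1.1]
width: 0.006
```

Emit:
move_arm --pt "0.5 0 0 0" --pt "1 0 0 0"

```text
clock: 17.9
position: [0.5832, 0.0397, 0.2177]
ee_rot: [2.297, 2.143, -0.0]
force: [1.1, -1.5, 1.1]
width: 0.004
```

Emit:
move_arm --pt "0.4 0 0 0" --pt "0.8 0 0 0"

```text
clock: 18.15
position: [0.5832, 0.0405, 0.2177]
ee_rot: [2.297, 2.143, -0.0]
force: [-0.6, -2.8, 0.8]
width: 0.009
```

```bash
python3 -c "
from go import *
rel(jig(-.12),.218,JA-90)
im=arm.get_image('top');cv2.imwrite('pics/t9.png',cv2.resize(im[160:210,150:230,::-1],None,fx=8,fy=8,interpolation=cv2.INTER_CUBIC))"
```

```text
clock 18.15 pos [0.5832 0.0405 0.2177] yaw_y -3.96 F [-0.6  -2.84  0.79] w 0.008968382181876216 j [ 0.1   0.62 -0.38  1.84  0.32  0.75 -0.52]
shift [-1.  -0.1 -0.3] twist -0.0007 tilt [-0. -0. -1.]
```

View pics/t9.png

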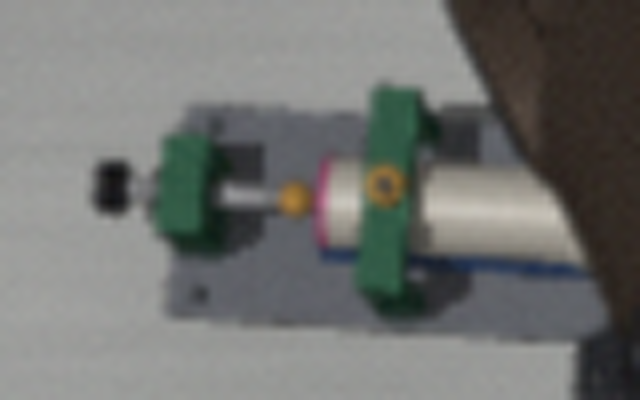

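Emit:
move_arm --pt "0.3 0 0 0" --pt "0.6 0 0 0"

```text
clock: 18.45
position: [0.5833, 0.0411, 0.2177]
ee_rot: [2.297, 2.143, -0.0]
force: [-0.4, -1.3, 1.5]
width: 0.007
```

Emit:
move_arm --pt "0.3 0 0 0" --pt "0.6 0 0 0"

```text
clock: 18.7
position: [0.5833, 0.0417, 0.2177]
ee_rot: [2.297, 2.143, 0.0]
force: [-0.5, -1.6, 0.9]
width: 0.008
```

Emit:
move_arm --pt "0.3 0 0 0" --pt "0.6 0 0 0"

```text
clock: 18.95
position: [0.5834, 0.0423, 0.2178]
ee_rot: [2.297, 2.143, -0.0]
force: [0.1, -1.0, 1.3]
width: 0.002
```

Emit:
move_arm --pt "0.3 0 0 0" --pt "0.6 0 0 0"

```text
clock: 19.2
position: [0.5834, 0.0428, 0.2177]
ee_rot: [2.297, 2.143, -0.0]
force: [-0.7, -1.9, 0.8]
width: -0.001
```

Emit:
move_arm --pt "0.3 0 0 0" --pt "0.6 0 0 0"

```text
clock: 19.45
position: [0.5834, 0.0435, 0.2177]
ee_rot: [2.297, 2.143, -0.0]
force: [0.0, -2.7, 1.4]
width: 0.004
```

Emit:
move_arm --pt "0.3 0 0 0" --pt "0.6 0 0 0"

```text
clock: 19.7
position: [0.5835, 0.0441, 0.2177]
ee_rot: [2.297, 2.143, 0.0]
force: [0.5, -0.8, 1.4]
width: 0.005
```

Emit:
move_arm --pt "0.25 0 0 0" --pt "0.5 0 0 0"

```text
clock: 19.95
position: [0.5835, 0.0445, 0.2177]
ee_rot: [2.297, 2.143, -0.0]
force: [0.1, -1.6, 0.6]
width: 0.0
```

Emit:
move_arm --pt "0.2 0 0 0" --pt "0.4 0 0 0"

```text
clock: 20.2
position: [0.5836, 0.0449, 0.2177]
ee_rot: [2.297, 2.143, 0.0]
force: [-0.8, -1.6, 0.4]
width: 0.005
```

```bash
python3 -c "
from go import *
rel(jig(-.12),.218,JA-90)
im=arm.get_image('top');cv2.imwrite('pics/t10.png',cv2.resize(im[160:210,150:230,::-1],None,fx=8,fy=8,interpolation=cv2.INTER_CUBIC))"
```

```text
clock 20.2 pos [0.5836 0.0449 0.2177] yaw_y -3.96 F [-0.76 -1.65  0.41] w 0.0052140006033230156 j [ 0.1   0.62 -0.38  1.83  0.32  0.75 -0.53]
shift [-5.5 -0.1 -0.3] twist -0.0007 tilt [ 1.e-04 -0.e+00 -1.e+00]
```

View pics/t10.png

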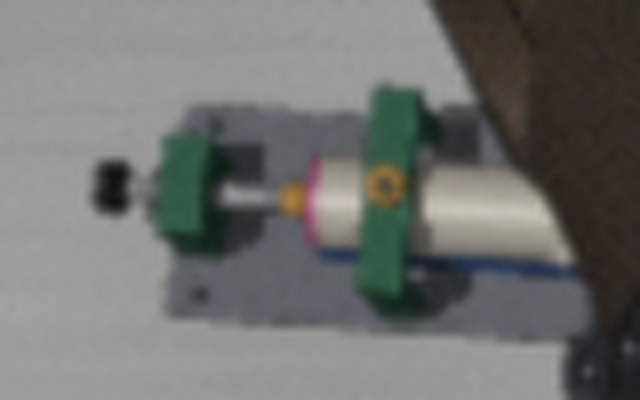

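Emit:
move_arm --pt "0.25 0 0 0" --pt "0.5 0 0 0"

```text
clock: 20.5
position: [0.5836, 0.0453, 0.2177]
ee_rot: [2.297, 2.143, -0.0]
force: [-1.1, -3.1, 1.7]
width: 0.009
```

Emit:
move_arm --pt "0.25 0 0 0" --pt "0.5 0 0 0"

```text
clock: 20.75
position: [0.5836, 0.0454, 0.2177]
ee_rot: [2.297, 2.143, -0.001]
force: [-0.5, -4.5, 2.2]
width: 0.002
```

Emit:
move_arm --pt "0.25 0 0 0" --pt "0.5 0 0 0"

```text
clock: 21.0
position: [0.5836, 0.0456, 0.2177]
ee_rot: [2.297, 2.142, -0.002]
force: [-0.9, -7.4, 3.0]
width: 0.006
```

Emit:
move_arm --pt "0.2 0 0 0" --pt "0.2 0 0 0" --pt "0.2 0 0 0"

```text
clock: 21.38
position: [0.5836, 0.0456, 0.2177]
ee_rot: [2.297, 2.142, -0.002]
force: [-1.1, -6.4, 2.2]
width: 0.007
```

Emit:
move_arm --pt "-0.5 0 0 0" --pt "-1 0 0 0" --pt "-2 0 0 0" --pt "-4 0 0 0" --pt "-8 0 0 0" --pt "-15 0 0 0" --pt "-25 0 0 0" --pt "-35 0 0 0" --pt "-45 0 -5 0" --pt "-55 0 -25 0" --pt "-60 0 -50 0" --pt "-70 0 -80 0" --pt "-100 0 -110 0" --pt "-140 0 -130 0" --pt "-190 0 -140 0" --pt "-235 0 -140 0" --pt "-260 0 -140 0" --pt "-260 0 -140 0"

```text
clock: 23.62
position: [0.5649, -0.2158, 0.3578]
ee_rot: [2.301, 2.138, -0.001]
force: [-0.3, 0.3, 0.3]
width: 0.004
```

```bash
python3 -c "
from go import *
rel(jig(-.12),.218,JA-90)
im=arm.get_image('top');cv2.imwrite('pics/t11.png',cv2.resize(im[160:210,150:270,::-1],None,fx=6,fy=6,interpolation=cv2.INTER_CUBIC))
im=arm.get_image('side');cv2.imwrite('pics/s11.png',cv2.resize(im[60:284,150:400,::-1],None,fx=2.5,fy=2.5,interpolation=cv2.INTER_CUBIC))"
```

```text
clock 23.625 pos [ 0.5649 -0.2158  0.3578] yaw_y -4.22 F [-0.27  0.26  0.26] w 0.0044558380203476985 j [ 0.56  0.48 -0.4   1.66  0.21  1.05  0.01]
shift [256.1  -0.6 139.5] twist -0.0052 tilt [-3.0e-04 -1.1e-03 -1.0e+00]
```

View pics/t11.png

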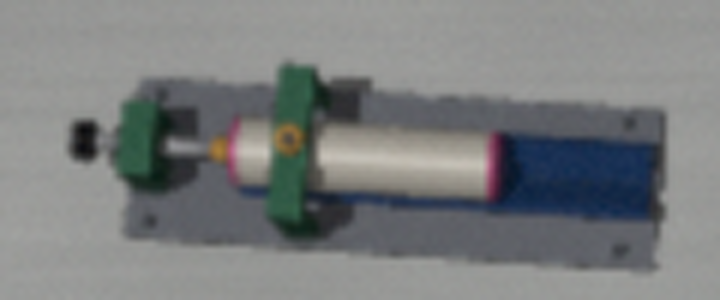

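View pics/s11.png

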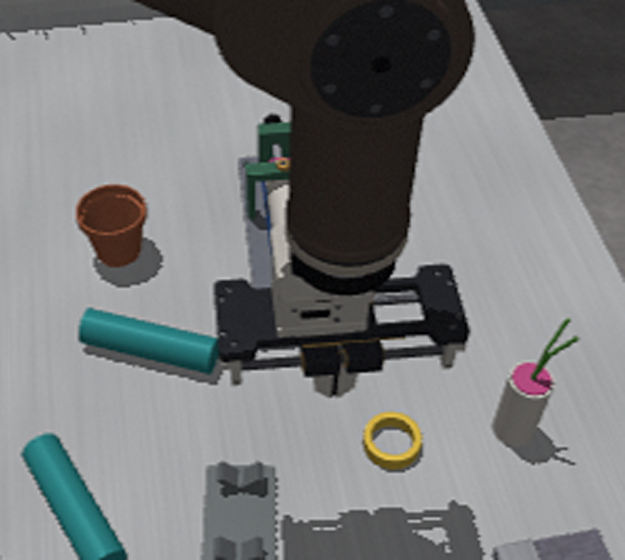

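```bash
python3 -c "
from cell import arm
print(arm.sign_off())"
```

```text
the job is handed in; nothing more can be done
None
```

The tube is lying in the blue V-groove, pushed through under the green bridge until its end met the brass stop screw. It has been let go, and the job is handed in at about 24 s of the 64 s allowed.

- **Handling:** I gripped the tube at its middle, lifted it off the rest, laid it in the open groove and released it. I then pushed its end cap with the closed fingers.
- **Pushing force:** Sliding along the groove read about 1–3 N. I took the last few millimetres in steps of about 0.5 mm, at roughly 2–5 mm/s. At the screw the finger stopped advancing and the force climbed 3.1, 4.5, then 7.4 N, and settled at about 6.4 N, well below 20 N. These are readings taken at the end of each move.
- **Last checks:** After I backed off and rose clear, the top picture showed the tube in the groove under the bridge. Its front cap was against the brass dome, in the same place as before I backed off, to within a pixel. With the arm clear, the force read about 0 N.
- **Other things on the bench:** The pot, ring, seedling tube and nearest look-alikes appear where they were in the last pictures. The brush was only partly in view, and the orange and red tubes were not in the last pictures at all. The arm stayed clear of them.
- **What disagreed:** From the first picture I expected contact at about 48 mm in the jig's frame. Contact came at about 46 mm, judged from the finger position; that difference is within camera error. In the closing picture the gap at the dome can only be told to about 2–3 mm, so the force rise is the real evidence of contact.

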